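# Feel along the rail for the catch notch and spring the shelf gate

## Task

The low gate of the parts shelf is held by a catch hidden in a notch of the rail above it. Starting near the rail's end on the robot's left, run a fingertip along the top of the rail, touching it as you go, until it finds the notch; then press the pad inside the notch fully down so that the gate springs open, and let the pad come up again. Pick nothing up, and leave the parts and tools where they stand.

Things in the scene. Friction and masses are not known exactly. Their poses are not given: they have to be found in the camera images.
- frame: Fixed oak shelf frame. Origin on the bench under the middle of its top rail; x points from the robot into the shelf, y along the rail to the robot's left. Drawer cheeks left and right: inner faces at y +165 and -165 mm, outer at 290, tops 114 mm high, x -30 to +240 mm. The rail spans between them, 50 mm wide (x -25 to +25), its flat top 110 mm high. Shelf floor behind it 20 mm high; gate below it.
- rail_left (a point): Middle of the rail's top face at its left end, where it enters the left cheek (frame x 0, y +165 mm, height 110 mm). The notch is cut right across the rail, 54 mm long along it, with upright end walls; its centre lies anywhere from 165 to 280 mm from this end. No reading gives its place: feel for it or see it.
- rail_right (a point): Middle of the rail's top face at its right end, where it enters the right cheek (frame x 0, y -165 mm, height 110 mm)
- release (a joint): Travel (m) of the catch pad in the notch: 0 up, 0.009 fully down. Dark wood, 50 mm along the rail by 46 mm across, its face 12 mm below the rail's top. Pressed straight down against a spring, 2.3 N at first and 6.3 N fully down; frees the gate at about 6 mm; comes back up when let go.
- gate (a joint): Angle (rad) of the low slatted wooden gate: 0 shut and caught, growing as it swings towards the robot about an upright hinge at its left end. 315 mm long, top 62 mm high, below the rail. Once freed, a spring swings it to about 0.75 rad by itself within about 2 s; keep the room in front of the shelf free below 70 mm.
- bowl: copper housing bowl, 90 mm across the rim, 50 mm tall, standing on the shelf floor (20 mm above the bench); origin at the centre of its underside. To be left alone.
- sleeve: cast brass tube sleeve, 34 mm outside diameter, 70 mm tall, standing on the shelf; origin at the centre of its underside. To be left alone.
- pinion: steel drive pinion, 45 mm across its teeth, 44 mm tall, standing on the shelf; origin at the centre of its underside. To be left alone.
- ebony_knob: turned black ebony handle knob, 42 mm across, 53 mm tall, standing on the shelf; origin at the centre of its underside. To be left alone.
- oil_bottle: amber oil bottle, 52 mm across, 110 mm tall, on the bench to the robot's left; origin at the centre of its underside. To be left alone.
- wrench: steel wrench, 170 mm long, lying on the bench to the robot's right; origin under its middle. To be left alone.
- bearing: steel bearing ring, 52 mm across, 16 mm tall, lying on the bench to the robot's right; origin at the centre of its underside. To be left alone.

How it is judged (in metres and radians):
On the way, in this order (a step that is already met when the one before it is completed fails the run):
1. a fingertip touches the top of the rail in its left part (frame y over 90 mm), the pad not pressed (contact force between the fingers and frame above 0.3 N and y of the grasp point in the frame of frame between 0.09 and 0.19 m and z of the grasp point in the frame of frame above 0.1 m and value of joint release below 0.002 m), for 0.05 s.
2. a fingertip touches the rail further along, still left of the notch (frame y 30 to 80 mm) (contact force between the fingers and frame above 0.3 N and y of the grasp point in the frame of frame between 0.03 and 0.08 m and z of the grasp point in the frame of frame above 0.1 m and value of joint release below 0.002 m), for 0.05 s.
3. a fingertip presses the pad in the notch fully down (over 7 of 9 mm) (value of joint release above 0.007 m and contact force between the fingers and frame above 1 N), for 0.1 s.
At the end, for the whole second after the job is handed in: The gate stands open (over 0.5 rad), the catch pad is back up (within 2 mm), and every part and tool is within 20 mm of where it stood (value of joint gate above 0.5 rad and value of joint release below 0.002 m and distance of each of bowl, sleeve, pinion, ebony_knob, oil_bottle, wrench, bearing from where it was at the start of the episode below 0.02 m); the robot touches nothing.
It fails at once if a part or tool is lifted, carried or pushed more than 20 mm (distance of any of bowl, sleeve, pinion, ebony_knob, oil_bottle, wrench, bearing from where it was at the start of the episode above 0.02 m).
It also fails if it takes over 64 s, if anything falls off the work surface, if the arm or the gripper's body presses on something with over 40 N, if the wrist force passes 120 N, or if a joint passes its speed limit or range.

## Robot

A 6-joint arm with a two-finger parallel gripper is mounted at the origin on the work surface. World frame = base frame: x ahead of the robot, y to its left, z up, the work surface at z = 0. Lengths are in m, angles in degrees, forces in N, time in s.
With the tool pointing down it reaches from about 0.4 to 0.825 m from the base axis. Payload 7 kg.
Tool frame: the origin (TCP) lies midway between the tips of the shut fingers; the grasp point (between the pads) lies 19 mm behind it; y points along the fingers, z is the direction in which the jaws open and shut, and the axes are right-handed (so a half turn about y gives the same grasp; the last joint's range is limited). The gripper opens to 88 mm and grips with 3 to 60 N. Pads are 19 mm wide; open, the fingers measure 130 mm over their backs; the gripper's body (78 mm by 193 mm) begins 47 mm behind the grasp point.
Start: joints at [85.778, 20.546, 0.682, 0, -70.136, -16.507], TCP at [0.239, 0.631, 0.187] pointing down, gripper open.
Joint ranges: [-176.03, 176.03], [-82.01, 121.73], [-58.28, 71.71], [-173.87, 95.51], [-174.79, -0.11], [-173.66, 173.66]. Speed limits (degrees/s): [136.94, 136.94, 172.46, 180, 180, 180].

## Interface

Orientations are given as [roll, pitch, yaw] about the fixed x, y, z axes, in that order (R = Rz(yaw) Ry(pitch) Rx(roll)).
In Python, from plant import ctrl gives the robot as it stands.
- The arm moves only by the tool step_arm, never from a script. Its argument "rows" is a list that holds one entry, the list of rows, each a list of 7 numbers: the gripper command: -1 is shut, 1 is fully open, values between are in proportion, then the shift along the world's x, y, z in cm, then the turn, a rotation vector about the world's x, y, z in degrees. In form: [[[fingers, tx, ty, tz, rx, ry, rz], ...]]. A call has 1 to 12 rows; each row shifts and turns the commanded pose from where the row before left it; what a row does not reach is not made up. A row lasts 1/8 s, in which the tool goes at most 62.5 mm and 10.7 degrees, less where a joint would pass 70% of its speed; a pose out of reach is approached as far as the arm can. A call is refused whole if a number of a shift passes 6.25 or a number of a turn 10.7, either way. A call with a gripper value outside its range is refused whole. The fingers move at their own pace and stop on an object; the grip force is fixed at half the most. Time passes only in rows, so rows that do not move let the fingers close. It gives the time, the measured TCP pose, the force and the opening at its end, in the units of the state.
- ctrl.get_obs(): the state, without advancing time (a new reading comes with each control period).
- ctrl.snapshot(name): name is "scene" or "top" or "wrist"; returns the picture (480x640x3 uint8, blue, green, red); there is no depth.
- ctrl.camera_params(name): a dict with "vertical_fov" (degrees; the focal length in pixels is half the picture's height over the tangent of half this angle, whatever the lens; pixels are square), "cx", "cy" (the principal point, pixels), "rvec" (rotation vector, rad) and "tvec" (3), from world to camera coordinates, as OpenCV has them. Camera axes: x right, y down, z forward; pixel columns grow to the right and rows downward; lengths in m; the calibration is good to about 2 mm. A picture is of the moment at which its call begins: read the wrist's pose just before it. camera_params takes no time and is no camera call; for the wrist camera it gives the pose at the moment of the call.
- ctrl.close_job(): hands the job in, once; it reports no verdict.
The state is a dict: "clock": time; "joint_pos": joint angles; "qvel": joint speeds; "tau": joint torques, N m; "tool_pos": TCP position; "orientation": TCP orientation; "force": force on the tool from outside, world axes, zero at the start; "moment": the same for the moment, N m; "opening": finger opening in m.
Only numpy, scipy, OpenCV 4.12 (cv2) and the standard library are available. Lean on these libraries where they do the work, as an engineer would, in place of code of your own. Each camera call takes 0.05 s, during which the arm holds its last target. There are 200 camera calls.

## Working session

There is one attempt and no reset: what is moved stays moved. The work goes in short steps, Python scripts to look and compute and a tool call to move; the robot and the scene stay as the last step left them, time stands still between calls to the robot, and variables do not carry over. Pictures are saved under pics/ and viewed, about 8 in all and at most 12, crops included, and the job is handed in when it is done.

Besides the shell and the picture viewer there is one more tool, called after "Request:" by a JSON object that holds its "method" and its "body", one argument or row to a line. step_arm: Moves the arm, as the interface text tells. Its arguments: {"type":"object","properties":{"rows":{"type":"array"}},"required":["rows"]}

```bash
mkdir -p pics; ls; python3 - <<'E'
from plant import ctrl
import cv2
o=ctrl.get_obs();print(o)
for n in("scene","top"):
    cv2.imwrite(f"pics/{n}0.png",ctrl.snapshot(n));print(n,ctrl.camera_params(n))
E
```

```text
pics
{'clock': 0.0, 'joint_pos': array([ 8.57773344e+01,  2.05925075e+01,  6.33917094e-01, -2.13757725e-02,
       -7.01350160e+01, -1.65081096e+01]), 'qvel': array([ 0.04755984,  0.03549411, -0.07467892, -0.00465304,  0.06925511,
       -0.02121764]), 'tau': array([-1.84541437e-03, -5.82711983e+01,  2.93053079e+01,  6.99680284e+00,
        6.86382395e-03, -1.73519720e-04]), 'tool_pos': array([0.23874726, 0.63077606, 0.18590777]), 'orientation': array([-8.99045417e+01,  7.33499434e-03,  1.59261951e+02]), 'force': array([-0.34090704, -0.4141018 ,  0.19982709]), 'moment': array([-0.00113888, -0.03905327,  0.01387885]), 'opening': 0.08752779694556394}
scene {'vertical_fov': 56.95401383862585, 'cx': 319.10789295540314, 'cy': 237.88417249878376, 'rvec': array([ 2.14836124,  1.57473098, -0.4509606 ]), 'tvec': array([-0.17091894, -0.35069333,  1.45208882])}
top {'vertical_fov': 49.586244986428994, 'cx': 318.2974957271758, 'cy': 239.32439242313293, 'rvec': array([ 2.12527693, -2.17188748,  0.18960379]), 'tvec': array([0.00997725, 0.50698563, 1.34581247])}
```

View pics/scene0.png

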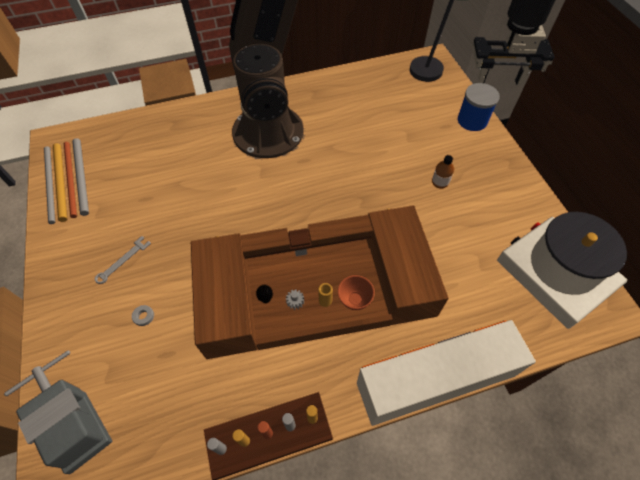

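View pics/top0.png

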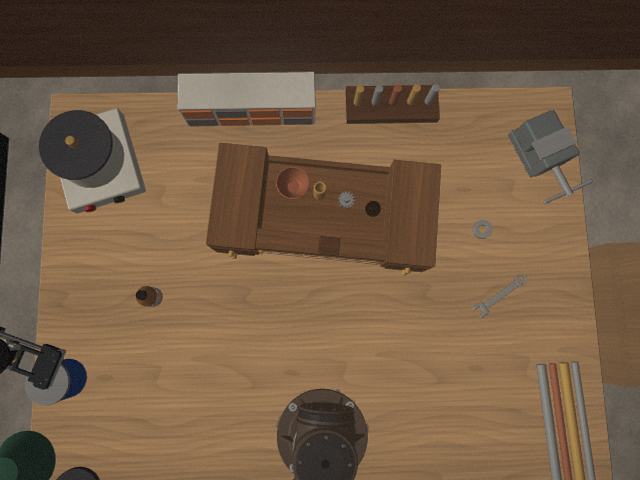

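The top view shows the shelf with the rail running from about (257,240) to (388,253), with a dark pad in the notch at about (329,245). I'll zoom in to place it more accurately.

```bash
cat > h.py <<'E'
import numpy as np,cv2
from plant import ctrl
def cam(n):
    p=ctrl.camera_params(n); f=240/np.tan(np.radians(p['vertical_fov']/2))
    K=np.array([[f,0,p['cx']],[0,f,p['cy']],[0,0,1]]); return K,np.array(p['rvec'],float),np.array(p['tvec'],float)
def ray(n,uv,z):
    K,r,t=cam(n);R=cv2.Rodrigues(r)[0];d=R.T@np.linalg.inv(K)@[uv[0],uv[1],1];c=-R.T@t
    return c+d*(z-c[2])/d[2]
def proj(n,P):
    K,r,t=cam(n);return cv2.projectPoints(np.array(P,float).reshape(-1,1,3),r,t,K,None)[0].reshape(-1,2)
E
python3 - <<'E'
import cv2
i=cv2.imread('pics/top0.png')[195:285,200:450]
cv2.imwrite('pics/c1.png',cv2.convertScaleAbs(cv2.resize(i,None,fx=3.2,fy=3.2,interpolation=cv2.INTER_CUBIC),alpha=1.8))
from h import *
for uv in[(257,240),(388,253),(329,245)]:print(ray('top',uv,.11))
E
```

```text
[0.49741475 0.15522441 0.11      ]
[ 0.45747424 -0.17473585  0.11      ]
[ 0.48094001 -0.02622631  0.11      ]
```

View pics/c1.png

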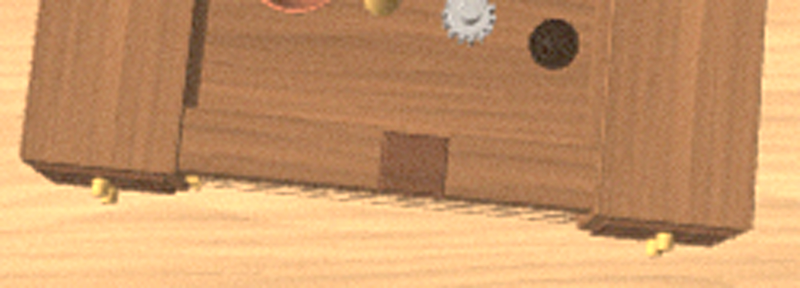

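The crop shows the cheek front corners at about (22,157), (178,178), (588,215) and (752,230), and the notch spanning u 379–448, v 131–196. Next I'll fit the frame pose.

```bash
python3 - <<'E'
from h import *
from scipy.optimize import least_squares
c=lambda u,v:(200+u/3.2,195+v/3.2)
px=[(22,157),(178,176),(588,213),(752,230)]
W=np.array([ray('top',c(*p),.114)[:2] for p in px]);F=np.array([(-.03,.29),(-.03,.165),(-.03,-.165),(-.03,-.29)])
R=lambda a:np.array([[np.cos(a),-np.sin(a)],[np.sin(a),np.cos(a)]])
s=least_squares(lambda q:(F@R(q[2]).T+q[:2]-W).ravel(),[.48,0,.1]);q=s.x
print(W,q,np.degrees(q[2]),s.fun*1000)
for p in[(379,163),(448,163),(413,133),(413,195)]:
  for z in(.11,.098):print(p,z,(R(q[2]).T@(ray('top',c(*p),z)[:2]-q[:2])*1000).round(1))
for y in(.165,.12,.055,-.165):print(y,R(q[2])@[0,y]+q[:2])
B=[ray('scene',(0,0),0)]
P=[(-.03,.29,.114),(-.03,.165,.114),(-.03,-.165,.114),(-.03,-.29,.114),(.24,.29,.114),(.24,-.29,.114)]
WP=[list(R(q[2])@p[:2]+q[:2])+[p[2]] for p in P]
print(proj('scene',WP))
E
```

```text
[[ 0.48901049  0.2803644 ]
 [ 0.47145506  0.15839371]
 [ 0.43552415 -0.1624594 ]
 [ 0.41940193 -0.29085987]] [ 0.48363608 -0.00719901 -0.11890389] -6.812691005008422 [-0.76164802  3.94769602  1.96579496  1.80098173 -1.24919087 -5.01587117
  0.04504393 -0.73280658]
(379, 163) 0.11 [-5.4  7.1]
(379, 163) 0.098 [-3.7  7.1]
(448, 163) 0.11 [ -0.1 -47.1]
(448, 163) 0.098 [  1.7 -47.7]
(413, 133) 0.11 [ 21.1 -17.4]
(413, 133) 0.098 [ 23.1 -17.6]
(413, 195) 0.11 [-28.1 -21.9]
(413, 195) 0.098 [-26.6 -22.3]
0.165 [0.50320903 0.15663597]
0.12 [0.49787095 0.1119537 ]
0.055 [0.4901604  0.04741265]
-0.165 [ 0.46406314 -0.17103398]
[[413.49012625 204.40760422]
 [366.8656013  211.78837133]
 [239.09869633 232.0141596 ]
 [188.84335482 239.96969313]
 [448.16320868 298.31155901]
 [192.90037189 344.29168904]]
```

The scene camera agrees with the fit to about 3 px. The notch spans frame y from about +7 to -47, so its centre is at about y -20, or 185 mm from the left end. I'll move above the left part of the rail with the fingers shut and the jaw axis across the rail.

Request:
{"method": "step_arm", "body": {
  "rows": [
    [[-1, 1.5, -3.5, 0.3, 0, 0, -6.3], [-1, 2.2, -4.3, 0, 0, 0, -6.3], [-1, 2.2, -4.4, 0, 0, 0, -6.3], [-1, 2.2, -4.4, 0, 0, 0, -6.3], [-1, 2.2, -4.4, 0, 0, 0, -6.3], [-1, 2.2, -4.4, 0, 0, 0, -6.3], [-1, 2.2, -4.4, 0, 0, 0, -6.3], [-1, 2.2, -4.4, 0, 0, 0, -6.4], [-1, 2.2, -4.4, 0, 0, 0, -6.4], [-1, 2.2, -4.4, 0, 0, 0, -6.4], [-1, 2.2, -4.4, 0, 0, 0, -6.4], [-1, 2.5, -4.5, 0, 0, 0, -6.4]]
  ]
}}

```text
clock: 1.6
tool_pos: [0.4992, 0.1108, 0.1898]
orientation: [-90.0, -0.0, 83.0]
force: [1.6, 0.9, 0.1]
opening: 0.0006
```

Request:
{"method": "step_arm", "body": {
  "rows": [
    [[-1, 0, 0, -2.5, 0, 0, 0], [-1, 0, 0, -2.5, 0, 0, 0], [-1, 0, 0, -1.5, 0, 0, 0], [-1, 0, 0, 0, 0, 0, 0]]
  ]
}}

```text
clock: 2.1
tool_pos: [0.4982, 0.112, 0.1239]
orientation: [-89.9, 0.1, 83.2]
force: [0.1, -0.1, 0.7]
opening: 0.0005
```

```bash
python3 - <<'E'
from h import *
print(ctrl.get_obs())
a=ctrl.snapshot('top')[180:300,190:450];b=ctrl.snapshot('scene')[190:330,180:440]
r=lambda x:cv2.convertScaleAbs(cv2.resize(x,(780,290*1 if 0 else int(x.shape[0]*780/x.shape[1]*.78)) if 0 else None,fx=2.2,fy=2.2,interpolation=2),alpha=1.7)
cv2.imwrite('pics/c2.png',np.vstack([r(a),r(b)]))
E
```

```text
{'clock': 2.1, 'joint_pos': array([ 3.47238388e+01,  8.17485238e+00, -2.48408457e+01, -5.61281369e-03,
       -5.71217543e+01, -4.15367937e+01]), 'qvel': array([ 0.04208364, -1.25240675,  1.9374655 ,  0.56878377, -1.03867029,
        0.05582849]), 'tau': array([-1.63301420e-01, -3.68149245e+01,  2.52526975e+01,  6.01884842e+00,
        2.51832297e-01, -1.03529765e-04]), 'tool_pos': array([0.49821806, 0.11197142, 0.12393026]), 'orientation': array([-8.98939917e+01,  8.76218964e-02,  8.31840736e+01]), 'force': array([ 0.06639907, -0.06446042,  0.68269951]), 'moment': array([ 0.11331497, -0.08000299, -0.0648513 ]), 'opening': 0.0004930590452977904}
```

View pics/c2.png

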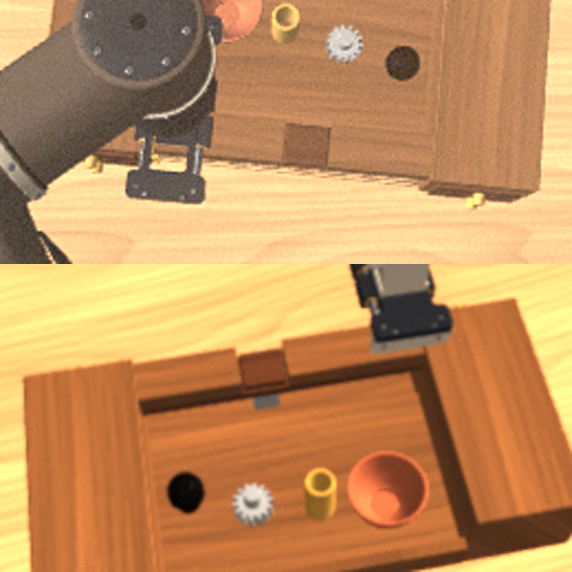

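The tool stands over the left part of the rail, and the notch is visible further along. Now I'll go down slowly until it touches.

Request:
{"method": "step_arm", "body": {
  "rows": [
    [[-1, 0, 0, -0.6, 0, 0, 0], [-1, 0, 0, -0.4, 0, 0, 0], [-1, 0, 0, -0.2, 0, 0, 0], [-1, 0, 0, -0.1, 0, 0, 0], [-1, 0, 0, -0.1, 0, 0, 0]]
  ]
}}

```text
clock: 2.82
tool_pos: [0.499, 0.1123, 0.1109]
orientation: [-90.0, -0.0, 83.2]
force: [0.0, 0.6, -0.1]
opening: 0.0003
```

Request:
{"method": "step_arm", "body": {
  "rows": [
    [[-1, 0, 0, -0.1, 0, 0, 0], [-1, 0, 0, -0.05, 0, 0, 0], [-1, 0, 0, 0, 0, 0, 0]]
  ]
}}

```text
clock: 3.2
tool_pos: [0.4989, 0.1123, 0.1093]
orientation: [-90.0, 0.0, 83.2]
force: [0.0, 0.5, -0.1]
opening: 0.0004
```

Request:
{"method": "step_arm", "body": {
  "rows": [
    [[-1, 0, 0, -0.05, 0, 0, 0], [-1, 0, 0, -0.05, 0, 0, 0], [-1, 0, 0, 0, 0, 0, 0]]
  ]
}}

```text
clock: 3.58
tool_pos: [0.4989, 0.1122, 0.1083]
orientation: [-90.0, 0.0, 83.2]
force: [-0.3, 1.1, 0.3]
opening: 0.0005
```

Request:
{"method": "step_arm", "body": {
  "rows": [
    [[-1, 0, 0, -0.05, 0, 0, 0], [-1, 0, 0, -0.05, 0, 0, 0], [-1, 0, 0, 0, 0, 0, 0]]
  ]
}}

```text
clock: 3.95
tool_pos: [0.4989, 0.1123, 0.1073]
orientation: [-90.0, 0.0, 83.2]
force: [-0.3, -0.8, 0.4]
opening: 0.0005
```

Request:
{"method": "step_arm", "body": {
  "rows": [
    [[-1, 0, 0, -0.05, 0, 0, 0], [-1, 0, 0, -0.05, 0, 0, 0], [-1, 0, 0, 0, 0, 0, 0]]
  ]
}}

```text
clock: 4.32
tool_pos: [0.4989, 0.1123, 0.1063]
orientation: [-90.0, 0.0, 83.2]
force: [0.8, 1.2, 0.1]
opening: 0.0005
```

```bash
python3 - <<'E'
from h import *
print(ctrl.get_obs()['force'],ctrl.get_obs()['tool_pos'])
b=ctrl.snapshot('scene')[180:270,260:400];w=ctrl.snapshot('wrist')
cv2.imwrite('pics/c3.png',np.vstack([cv2.resize(cv2.convertScaleAbs(b,alpha=1.6),(400,257),interpolation=2),cv2.resize(w,(400,300))]))
E
```

```text
[0.81470985 1.17223701 0.05201912] [0.49893147 0.11226955 0.10634159]
```

View pics/c3.png

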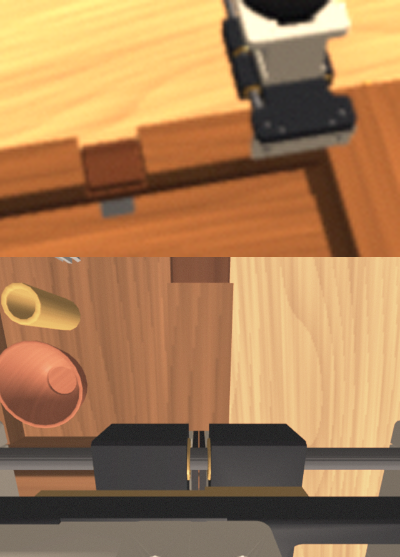

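The wrist view shows the fingers centred across the rail, with the notch ahead at about (200,270). They aren't touching yet, so I'll keep going down gently.

Request:
{"method": "step_arm", "body": {
  "rows": [
    [[-1, 0, 0, -0.05, 0, 0, 0], [-1, 0, 0, -0.05, 0, 0, 0], [-1, 0, 0, -0.05, 0, 0, 0], [-1, 0, 0, 0, 0, 0, 0]]
  ]
}}

```text
clock: 4.92
tool_pos: [0.4989, 0.1123, 0.1048]
orientation: [-90.0, 0.0, 83.2]
force: [-0.2, 1.1, 0.6]
opening: 0.0002
```

Request:
{"method": "step_arm", "body": {
  "rows": [
    [[-1, 0, 0, -0.05, 0, 0, 0], [-1, 0, 0, -0.05, 0, 0, 0], [-1, 0, 0, -0.05, 0, 0, 0], [-1, 0, 0, 0, 0, 0, 0]]
  ]
}}

```text
clock: 5.42
tool_pos: [0.4989, 0.1122, 0.1033]
orientation: [-90.0, 0.0, 83.2]
force: [1.1, -0.4, -0.4]
opening: 0.0006
```

```bash
python3 - <<'E'
from h import *
o=ctrl.get_obs();print(o['force'],o['moment'],o['tool_pos'],o['tau'])
b=ctrl.snapshot('scene')[185:255,290:390]
cv2.imwrite('pics/c4.png',cv2.resize(cv2.convertScaleAbs(b,alpha=1.8),None,fx=8,fy=8,interpolation=2))
x=o['tool_pos'];print(((proj('scene',[x,x+[0,0,.02]])-[290,185])*8).round())
c,s=np.cos(-.1189),np.sin(-.1189)
for y in(.165,.12):
  for fx in(-.025,.025):print(fx,y,((proj('scene',[[.4836+c*fx-s*y,-.0072+s*fx+c*y,.11]])-[290,185])*8).round())
E
```

```text
[ 1.0957031  -0.35963451 -0.4249052 ] [ 0.08008838 -0.0877886  -0.02376426] [0.49887282 0.11224358 0.10329725] [-4.27025880e-04 -3.86682880e+01  2.52335036e+01  6.03022456e+00
 -1.50016107e-02  1.84429018e-05]
[[500. 333.]
 [503. 298.]]
-0.025 0.165 [[618. 234.]]
0.025 0.165 [[656. 362.]]
-0.025 0.12 [[481. 255.]]
0.025 0.12 [[517. 385.]]
```

View pics/c4.png

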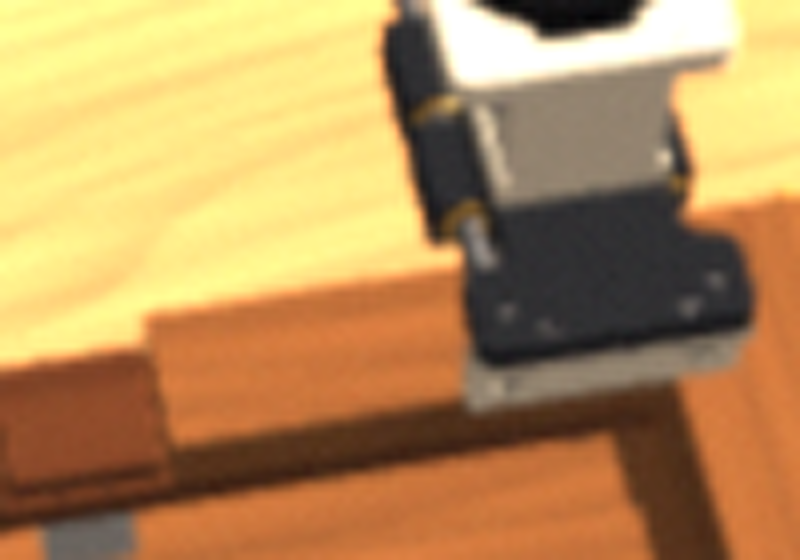

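Still no contact: commanded and measured heights agree, and the force reading is only noise. In this view the rail lies about 1.5 px lower than predicted, so it may be a few mm lower or the height reading may be offset. I'll keep going in small steps.

Request:
{"method": "step_arm", "body": {
  "rows": [
    [[-1, 0, 0, -0.05, 0, 0, 0], [-1, 0, 0, -0.05, 0, 0, 0], [-1, 0, 0, -0.05, 0, 0, 0], [-1, 0, 0, -0.05, 0, 0, 0], [-1, 0, 0, 0, 0, 0, 0]]
  ]
}}

```text
clock: 6.1
tool_pos: [0.4989, 0.1122, 0.1013]
orientation: [-90.0, 0.0, 83.2]
force: [-0.5, -0.1, 0.4]
opening: 0.0003
```

Request:
{"method": "step_arm", "body": {
  "rows": [
    [[-1, 0, 0, -0.05, 0, 0, 0], [-1, 0, 0, -0.05, 0, 0, 0], [-1, 0, 0, -0.05, 0, 0, 0], [-1, 0, 0, -0.05, 0, 0, 0], [-1, 0, 0, 0, 0, 0, 0]]
  ]
}}

```text
clock: 6.72
tool_pos: [0.4989, 0.1122, 0.0993]
orientation: [-90.0, 0.0, 83.2]
force: [0.9, 0.2, -0.2]
opening: 0.0008
```

At 11 mm below the expected height there is still no contact. I'll check the wrist view with overlays before going lower.

```bash
python3 - <<'E'
from h import *
o=ctrl.get_obs();x=o['tool_pos'];w=ctrl.snapshot('wrist')
print(ctrl.camera_params('wrist'))
c,s=np.cos(-.1189),np.sin(-.1189)
f2w=lambda fx,fy,z:[.4836+c*fx-s*fy,-.0072+s*fx+c*fy,z]
for z,col in((.11,(0,255,0)),(.098,(255,255,0))):
  for p in[(-.025,.165),(-.025,.007),(.025,.007),(-.025,-.047),(.025,-.047),(.025,.165),(-.025,.1),(.025,.1)]:
    u=proj('wrist',[f2w(*p,z)])[0];print(z,p,u.round(1))
    if abs(u).max()<2000:cv2.circle(w,tuple(int(v) for v in u),3,col,-1)
print(proj('wrist',[x]))
t=proj('wrist',[x])[0];cv2.circle(w,tuple(int(v) for v in t),4,(0,0,255),-1)
cv2.imwrite('pics/w5.png',w)
E
```

```text
{'vertical_fov': 65.22492742977889, 'cx': 317.7440398036317, 'cy': 241.18703240269247, 'rvec': array([-0.18537966, -3.09669084, -0.39602068]), 'tvec': array([ 0.48111582, -0.17499248,  0.26196257])}
0.11 (-0.025, 0.165) [363.1 351.1]
0.11 (-0.025, 0.007) [373.5  38.6]
0.11 (0.025, 0.007) [262.9  38.6]
0.11 (-0.025, -0.047) [ 378.3 -104.8]
0.11 (0.025, -0.047) [ 258.  -104.8]
0.11 (0.025, 0.165) [273.5 351.2]
0.11 (-0.025, 0.1) [366.9 238.1]
0.11 (0.025, 0.1) [269.6 238.2]
0.098 (-0.025, 0.165) [360.7 340.2]
0.098 (-0.025, 0.007) [369.9  45.3]
0.098 (0.025, 0.007) [266.4  45.3]
0.098 (-0.025, -0.047) [374.1 -87.6]
0.098 (0.025, -0.047) [262.2 -87.6]
0.098 (0.025, 0.165) [275.8 340.3]
0.098 (-0.025, 0.1) [364.1 232.8]
0.098 (0.025, 0.1) [272.4 232.8]
[[316.39595996 269.11224611]]
```

View pics/w5.png

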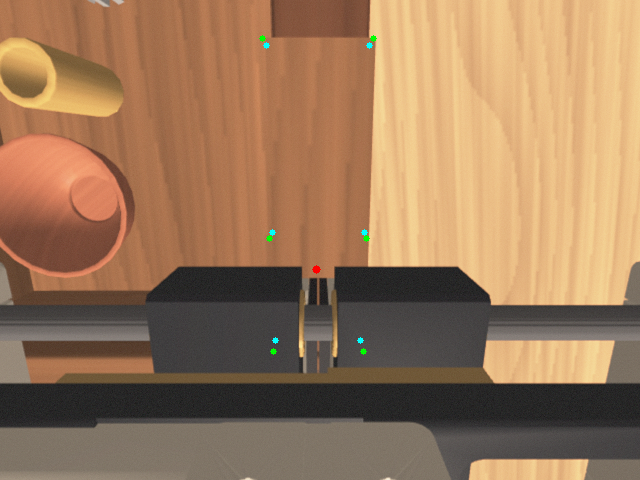

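Request:
{"method": "step_arm", "body": {
  "rows": [
    [[-1, 0, 0, -0.05, 0, 0, 0], [-1, 0, 0, -0.05, 0, 0, 0], [-1, 0, 0, -0.05, 0, 0, 0], [-1, 0, 0, -0.05, 0, 0, 0], [-1, 0, 0, 0, 0, 0, 0]]
  ]
}}

```text
clock: 7.4
tool_pos: [0.4989, 0.1123, 0.0973]
orientation: [-90.0, 0.0, 83.2]
force: [-0.5, -0.1, 0.2]
opening: 0.0004
```

```bash
python3 - <<'E'
from h import *
from scipy.spatial.transform import Rotation as Ro
o=ctrl.get_obs();x=o['tool_pos'];R=Ro.from_euler('xyz',o['orientation'],degrees=True).as_matrix()
print(o['force'],x)
K,r,t=cam('wrist');print('cam in tool',R.T@(-cv2.Rodrigues(r)[0].T@t-x))
for k in(0,.011,.019,.04,.066):
  print(k,[proj('wrist',[x+R@np.array([a,-k,b])])[0].round() for a in(-.0095,.0095) for b in(-.005,.02)])
E
```

```text
[-0.52261758 -0.05690338  0.1830725 ] [0.49888046 0.11225041 0.09730512]
cam in tool [-0.06747919 -0.19775425  0.00059296]
0 [array([307., 253.]), array([353., 253.]), array([308., 285.]), array([352., 285.])]
0.011 [array([307., 259.]), array([355., 259.]), array([307., 293.]), array([354., 293.])]
0.019 [array([306., 263.]), array([356., 263.]), array([307., 299.]), array([355., 299.])]
0.04 [array([305., 278.]), array([361., 278.]), array([305., 317.]), array([360., 317.])]
0.066 [array([303., 302.]), array([369., 302.]), array([303., 347.]), array([367., 347.])]
```

Request:
{"method": "step_arm", "body": {
  "rows": [
    [[-1, 0, 0, -0.05, 0, 0, 0], [-1, 0, 0, -0.05, 0, 0, 0], [-1, 0, 0, -0.05, 0, 0, 0], [-1, 0, 0, -0.05, 0, 0, 0], [-1, 0, 0, 0, 0, 0, 0]]
  ]
}}

```text
clock: 8.02
tool_pos: [0.4989, 0.1123, 0.0953]
orientation: [-90.0, 0.0, 83.2]
force: [-0.7, 0.6, -0.8]
opening: 0.0007
```

Request:
{"method": "step_arm", "body": {
  "rows": [
    [[-1, 0, 0, -0.05, 0, 0, 0], [-1, 0, 0, -0.05, 0, 0, 0], [-1, 0, 0, -0.05, 0, 0, 0], [-1, 0, 0, -0.05, 0, 0, 0], [-1, 0, 0, -0.05, 0, 0, 0], [-1, 0, 0, 0, 0, 0, 0]]
  ]
}}

```text
clock: 8.78
tool_pos: [0.4989, 0.1123, 0.0928]
orientation: [-90.0, 0.0, 83.2]
force: [-0.2, -0.1, -0.4]
opening: 0.0004
```

Before going lower, I'll triangulate the notch's left corners from the top and scene images already taken, to check the rail's height.

```bash
python3 - <<'E'
from h import *
def tri(a,b):
    M=[]
    for n in('top','scene'):
        K,r,t=cam(n);M.append(K@np.c_[cv2.Rodrigues(r)[0],t])
    X=cv2.triangulatePoints(M[0],M[1],np.array(a,float).reshape(2,1),np.array(b,float).reshape(2,1));X=(X[:3]/X[3]).ravel()
    return X,proj('top',[X])-a,proj('scene',[X])-b
c=lambda u,v:(200+u/3.2,195+v/3.2); s=lambda u,v:(290+u/8,185+v/8)
print(tri(c(379,190),s(150,315)));print(tri(c(384,131),s(165,445)))
# cheek outer front corners, from full scene image
print(tri(c(22,157),(416,207)));print(tri(c(752,230),(191,240)))
# oil bottle / bearing as bench height checks
print(tri((482,229),(143,315)))
E
```

```text
(array([0.45889276, 0.00363259, 0.10543082]), array([[-1.08142677, -0.24299321]]), array([[-1.50444528,  0.09412536]]))
(array([ 0.50601208, -0.00318521,  0.10291422]), array([[-0.40510795, -0.08918186]]), array([[-0.57884021,  0.03934654]]))
(array([0.49175846, 0.28568076, 0.10565974]), array([[-1.46159179, -0.54740968]]), array([[-2.04777757,  0.18842441]]))
(array([ 0.41969334, -0.28919069,  0.1128916 ]), array([[-0.7730947 , -0.05561496]]), array([[-1.06366601,  0.0325739 ]]))
(array([ 0.53178815, -0.45215897,  0.00774086]), array([[-0.33184258, -0.00305982]]), array([[-0.48897296,  0.0095805 ]]))
```

The triangulated rail top is about 0.103–0.106 and the bearing check is fine, so the fingertip should already have touched. I'll look closely at the fingertips.

```bash
python3 - <<'E'
from h import *
w=ctrl.snapshot('wrist');cv2.imwrite('pics/w6full.png',w)
print(ctrl.get_obs()['force'])
a=cv2.resize(cv2.convertScaleAbs(w[0:400,220:420],alpha=1.8),None,fx=1.5,fy=1.5,interpolation=2)
b=cv2.resize(cv2.convertScaleAbs(w[240:390,270:370],alpha=2.5),None,fx=4,fy=4,interpolation=2)
cv2.imwrite('pics/w6.png',np.hstack([a,b]))
E
```

```text
[-0.17481178 -1.06668805  0.43709899]
```

View pics/w6.png

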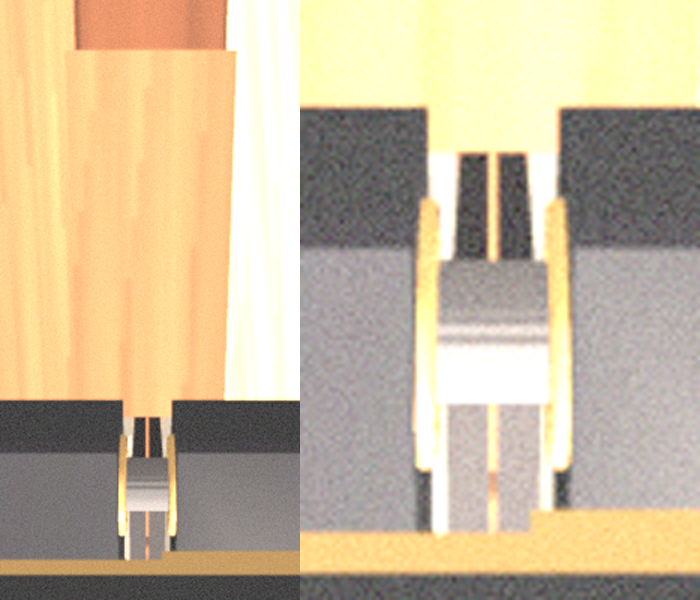

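```bash
python3 - <<'E'
import cv2
a,b=[cv2.imread(f'pics/{n}.png').sum(2) for n in('w5','w6full')]
for r in range(268,312):print(r,a[r,310:315].mean().round(),b[r,310:315].mean().round(),a[r,322:327].mean().round(),b[r,322:327].mean().round(), a[r,200],b[r,200])
E
```

```text
268 325.0 376.0 385.0 387.0 114 88
269 305.0 375.0 380.0 383.0 116 109
270 325.0 372.0 385.0 384.0 105 118
271 325.0 372.0 385.0 386.0 114 129
272 351.0 373.0 384.0 383.0 114 113
273 377.0 371.0 385.0 388.0 111 121
274 372.0 373.0 383.0 385.0 109 110
275 377.0 372.0 388.0 385.0 123 113
276 375.0 373.0 385.0 387.0 118 116
277 327.0 329.0 342.0 340.0 94 107
278 181.0 174.0 185.0 188.0 112 116
279 106.0 109.0 122.0 117.0 119 119
280 98.0 96.0 116.0 120.0 110 108
281 111.0 111.0 101.0 113.0 124 99
282 101.0 98.0 110.0 110.0 112 127
283 100.0 105.0 116.0 103.0 118 117
284 109.0 104.0 111.0 113.0 102 111
285 96.0 103.0 97.0 104.0 109 124
286 98.0 106.0 108.0 94.0 114 113
287 111.0 102.0 100.0 103.0 94 97
288 95.0 102.0 98.0 106.0 117 121
289 102.0 102.0 106.0 103.0 109 119
290 100.0 104.0 104.0 105.0 111 110
291 103.0 99.0 107.0 108.0 120 122
292 100.0 98.0 96.0 95.0 114 103
293 107.0 96.0 100.0 103.0 98 120
294 103.0 102.0 100.0 103.0 106 112
295 93.0 112.0 104.0 104.0 135 134
296 106.0 94.0 103.0 98.0 118 128
297 109.0 93.0 99.0 102.0 130 134
298 100.0 103.0 95.0 106.0 131 116
299 101.0 102.0 102.0 104.0 129 126
300 97.0 105.0 104.0 102.0 118 129
301 90.0 97.0 99.0 103.0 141 142
302 89.0 108.0 100.0 101.0 162 178
303 92.0 93.0 112.0 100.0 203 195
304 128.0 119.0 123.0 116.0 200 201
305 168.0 162.0 167.0 168.0 184 184
306 186.0 185.0 170.0 182.0 189 202
307 182.0 176.0 180.0 183.0 182 185
308 177.0 190.0 183.0 188.0 197 202
309 178.0 182.0 184.0 185.0 195 187
310 181.0 190.0 187.0 187.0 196 187
311 189.0 186.0 192.0 189.0 187 196
```

The tip edge is fixed at row 278 in both wrist images, so the fingers are still in free air and their real tips sit above the nominal TCP. I'll keep feeling downward.

Request:
{"method": "step_arm", "body": {
  "rows": [
    [[-1, 0, 0, -0.05, 0, 0, 0], [-1, 0, 0, -0.05, 0, 0, 0], [-1, 0, 0, -0.05, 0, 0, 0], [-1, 0, 0, -0.05, 0, 0, 0], [-1, 0, 0, -0.05, 0, 0, 0], [-1, 0, 0, 0, 0, 0, 0]]
  ]
}}

```text
clock: 9.57
tool_pos: [0.4989, 0.1123, 0.0903]
orientation: [-90.0, 0.0, 83.2]
force: [-0.2, 0.2, 0.4]
opening: 0.0003
```

Request:
{"method": "step_arm", "body": {
  "rows": [
    [[-1, 0, 0, -0.05, 0, 0, 0], [-1, 0, 0, -0.05, 0, 0, 0], [-1, 0, 0, -0.05, 0, 0, 0], [-1, 0, 0, -0.05, 0, 0, 0], [-1, 0, 0, -0.05, 0, 0, 0], [-1, 0, 0, 0, 0, 0, 0]]
  ]
}}

```text
clock: 10.32
tool_pos: [0.4989, 0.1123, 0.0878]
orientation: [-90.0, 0.0, 83.2]
force: [0.1, 0.7, -0.4]
opening: 0.0004
```

Request:
{"method": "step_arm", "body": {
  "rows": [
    [[-1, 0, 0, -0.05, 0, 0, 0], [-1, 0, 0, -0.05, 0, 0, 0], [-1, 0, 0, -0.05, 0, 0, 0], [-1, 0, 0, -0.05, 0, 0, 0], [-1, 0, 0, -0.05, 0, 0, 0], [-1, 0, 0, 0, 0, 0, 0]]
  ]
}}

```text
clock: 11.08
tool_pos: [0.4989, 0.1123, 0.0853]
orientation: [-90.0, 0.0, 83.2]
force: [1.5, 0.2, -0.1]
opening: 0.0003
```

Request:
{"method": "step_arm", "body": {
  "rows": [
    [[-1, 0, 0, -0.05, 0, 0, 0], [-1, 0, 0, -0.05, 0, 0, 0], [-1, 0, 0, -0.05, 0, 0, 0], [-1, 0, 0, -0.05, 0, 0, 0], [-1, 0, 0, 0, 0, 0, 0]]
  ]
}}

```text
clock: 11.7
tool_pos: [0.4989, 0.1122, 0.0833]
orientation: [-90.0, 0.0, 83.2]
force: [0.4, -0.3, 0.8]
opening: 0.0006
```

```bash
python3 - <<'E'
from h import *
o=ctrl.get_obs();print(o['force'],o['tool_pos'],o['opening'])
w=ctrl.snapshot('wrist');s=ctrl.snapshot('scene');t=ctrl.snapshot('top')
cv2.imwrite('pics/w7.png',w);cv2.imwrite('pics/s7.png',s);cv2.imwrite('pics/t7.png',t)
r=lambda x,f:cv2.resize(cv2.convertScaleAbs(x,alpha=1.7),None,fx=f,fy=f,interpolation=2)
a=r(s[180:270,280:400],3.3);b=r(t[180:290,190:310],3.3)[:297]
cv2.imwrite('pics/v7.png',np.hstack([a[:297],b[:297]]))
E
```

```text
[ 0.43641261 -0.33637541  0.84072795] [0.49888716 0.11224476 0.08329746] 0.0005723194325042649
```

View pics/v7.png

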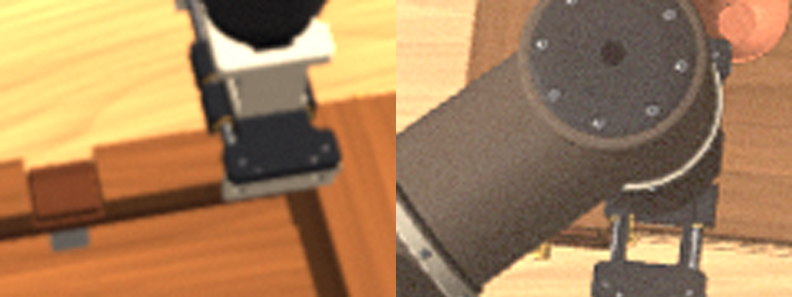

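Request:
{"method": "step_arm", "body": {
  "rows": [
    [[-1, 0, 0, -0.05, 0, 0, 0], [-1, 0, 0, -0.05, 0, 0, 0], [-1, 0, 0, -0.05, 0, 0, 0], [-1, 0, 0, -0.05, 0, 0, 0], [-1, 0, 0, -0.05, 0, 0, 0], [-1, 0, 0, 0, 0, 0, 0]]
  ]
}}

```text
clock: 12.6
tool_pos: [0.4989, 0.1122, 0.0808]
orientation: [-90.0, 0.0, 83.2]
force: [0.3, -0.1, 0.2]
opening: 0.0002
```

Request:
{"method": "step_arm", "body": {
  "rows": [
    [[-1, 0, 0, -0.05, 0, 0, 0], [-1, 0, 0, -0.05, 0, 0, 0], [-1, 0, 0, -0.05, 0, 0, 0], [-1, 0, 0, -0.05, 0, 0, 0], [-1, 0, 0, -0.05, 0, 0, 0], [-1, 0, 0, 0, 0, 0, 0]]
  ]
}}

```text
clock: 13.35
tool_pos: [0.4989, 0.1122, 0.0783]
orientation: [-90.0, 0.0, 83.2]
force: [0.2, -1.0, 0.2]
opening: 0.0001
```

```bash
python3 - <<'E'
from h import *
o=ctrl.get_obs();w=ctrl.snapshot('wrist');cv2.imwrite('pics/w8.png',w)
x=o['tool_pos'];print(x)
c,s=np.cos(-.1189),np.sin(-.1189)
f2w=lambda fx,fy,z:[.4836+c*fx-s*fy,-.0072+s*fx+c*fy,z]
for z in(.11,.098,.08):
  print(z,proj('wrist',[f2w(-.025,.007,z),f2w(.025,.007,z),f2w(-.025,.1,z),f2w(.025,.1,z),f2w(-.023,-.01,z),f2w(.023,-.01,z)]).round().tolist())
v=np.hstack([cv2.convertScaleAbs(cv2.imread('pics/w6full.png')[0:400,220:420],alpha=1.6),cv2.convertScaleAbs(w[0:400,220:420],alpha=1.6)])
cv2.imwrite('pics/v8.png',cv2.resize(v,None,fx=1.5,fy=1.5))
E
```

```text
[0.49888208 0.11223861 0.07830704]
0.11 [[381.0, 24.0], [255.0, 24.0], [373.0, 249.0], [264.0, 249.0], [378.0, -25.0], [259.0, -25.0]]
0.098 [[377.0, 33.0], [260.0, 33.0], [369.0, 243.0], [267.0, 243.0], [373.0, -12.0], [263.0, -12.0]]
0.08 [[371.0, 44.0], [266.0, 44.0], [365.0, 234.0], [272.0, 234.0], [368.0, 3.0], [269.0, 3.0]]
```

View pics/v8.png

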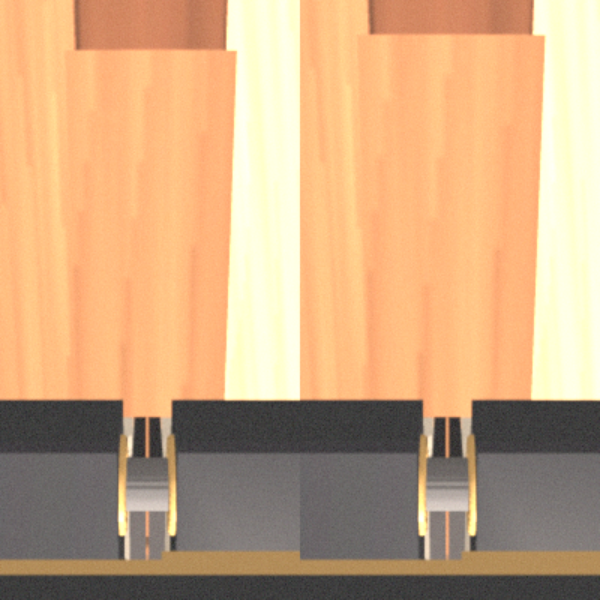

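Request:
{"method": "step_arm", "body": {
  "rows": [
    [[-1, 0, 0, -0.05, 0, 0, 0], [-1, 0, 0, -0.05, 0, 0, 0], [-1, 0, 0, -0.05, 0, 0, 0], [-1, 0, 0, -0.05, 0, 0, 0], [-1, 0, 0, -0.05, 0, 0, 0], [-1, 0, 0, 0, 0, 0, 0]]
  ]
}}

```text
clock: 14.15
tool_pos: [0.4989, 0.1123, 0.0758]
orientation: [-90.0, 0.0, 83.2]
force: [-0.8, 0.0, 0.2]
opening: 0.0002
```

Request:
{"method": "step_arm", "body": {
  "rows": [
    [[-1, 0, 0, -0.05, 0, 0, 0], [-1, 0, 0, -0.05, 0, 0, 0], [-1, 0, 0, -0.05, 0, 0, 0], [-1, 0, 0, -0.05, 0, 0, 0], [-1, 0, 0, -0.05, 0, 0, 0], [-1, 0, 0, 0, 0, 0, 0]]
  ]
}}

```text
clock: 14.9
tool_pos: [0.4989, 0.1123, 0.0733]
orientation: [-90.0, 0.0, 83.2]
force: [0.4, 0.4, -0.7]
opening: 0.0003
```

Request:
{"method": "step_arm", "body": {
  "rows": [
    [[-1, 0, 0, -0.05, 0, 0, 0], [-1, 0, 0, -0.05, 0, 0, 0], [-1, 0, 0, -0.05, 0, 0, 0], [-1, 0, 0, -0.05, 0, 0, 0], [-1, 0, 0, -0.05, 0, 0, 0], [-1, 0, 0, 0, 0, 0, 0]]
  ]
}}

```text
clock: 15.65
tool_pos: [0.4989, 0.1123, 0.0708]
orientation: [-90.0, 0.0, 83.2]
force: [0.1, 0.5, -0.3]
opening: 0.0007
```

Request:
{"method": "step_arm", "body": {
  "rows": [
    [[-1, 0, 0, -0.05, 0, 0, 0], [-1, 0, 0, -0.05, 0, 0, 0], [-1, 0, 0, -0.05, 0, 0, 0], [-1, 0, 0, -0.05, 0, 0, 0], [-1, 0, 0, -0.05, 0, 0, 0], [-1, 0, 0, 0, 0, 0, 0]]
  ]
}}

```text
clock: 16.4
tool_pos: [0.4991, 0.1123, 0.0705]
orientation: [-90.1, -0.0, 83.2]
force: [-9.7, -0.1, 23.2]
opening: 0.0007
```

Contact: 23 N at TCP z 0.0705, so the tips are about 40 mm above the nominal TCP, which matches the wrist image estimate. I'll ease off and use the moment to check which part is touching.

```bash
python3 - <<'E'
from h import *
o=ctrl.get_obs();print({k:o[k] for k in('force','moment','tool_pos','opening')})
K,r,t=cam('wrist');w=ctrl.snapshot('wrist');cv2.imwrite('pics/w9.png',w)
s=ctrl.snapshot('scene');cv2.imwrite('pics/s9.png',s)
E
```

```text
{'force': array([-9.70771465, -0.09030291, 23.15996388]), 'moment': array([0.03198899, 3.54013399, 0.01720071]), 'tool_pos': array([0.49908673, 0.11228926, 0.07048726]), 'opening': 0.00068212048182154}
```

Request:
{"method": "step_arm", "body": {
  "rows": [
    [[-1, 0, 0, 0.1, 0, 0, 0], [-1, 0, 0, 0.05, 0, 0, 0], [-1, 0, 0, 0, 0, 0, 0]]
  ]
}}

```text
clock: 16.88
tool_pos: [0.499, 0.1123, 0.0706]
orientation: [-90.0, -0.0, 83.2]
force: [-2.1, -0.7, 7.8]
opening: 0.0001
```

```bash
python3 - <<'E'
from h import *
o=ctrl.get_obs();print({k:o[k] for k in('force','moment','tool_pos','opening')})
E
```

```text
{'force': array([-2.13400425, -0.73327901,  7.77571035]), 'moment': array([0.09463162, 1.22255785, 0.01459847]), 'tool_pos': array([0.4990038 , 0.11229669, 0.07057267]), 'opening': 5.58238865583443e-05}
```

The fingertips rest on the rail top at about 8 N, at frame y of about 0.12. The readings fit the real tips being about 40 mm above the reported TCP. I'll slide along the rail in contact to frame y of about 0.055.

Request:
{"method": "step_arm", "body": {
  "rows": [
    [[-1, 0, 0, 0, 0, 0, 0], [-1, -0.1, -0.8, 0, 0, 0, 0], [-1, -0.1, -0.8, 0, 0, 0, 0], [-1, -0.1, -0.8, 0, 0, 0, 0], [-1, -0.1, -0.8, 0, 0, 0, 0]]
  ]
}}

```text
clock: 17.5
tool_pos: [0.4962, 0.0807, 0.0706]
orientation: [-90.1, -0.1, 83.2]
force: [0.9, 4.4, 5.6]
opening: 0.0007
```

Request:
{"method": "step_arm", "body": {
  "rows": [
    [[-1, -0.1, -0.8, 0, 0, 0, 0], [-1, -0.1, -0.8, 0, 0, 0, 0], [-1, -0.1, -0.8, 0, 0, 0, 0], [-1, -0.1, -0.8, 0, 0, 0, 0], [-1, 0, 0, 0, 0, 0, 0]]
  ]
}}

```text
clock: 18.12
tool_pos: [0.492, 0.0479, 0.0706]
orientation: [-90.1, -0.0, 83.2]
force: [1.3, 0.0, 5.1]
opening: 0.0005
```

```bash
python3 - <<'E'
from h import *
o=ctrl.get_obs();print({k:o[k] for k in('force','moment','tool_pos','opening')})
cv2.imwrite('pics/w10.png',ctrl.snapshot('wrist'));cv2.imwrite('pics/s10.png',ctrl.snapshot('scene'))
E
```

```text
{'force': array([1.31909896, 0.04859384, 5.05657126]), 'moment': array([ 0.11939175, -0.62319758, -0.0630377 ]), 'tool_pos': array([0.49198522, 0.04789887, 0.07061329]), 'opening': 0.0005368233370764488}
```

Contact is steady on flat wood at frame y of about 0.055, with 5 N under the tool axis. Next I'll slide on to the expected notch centre.

Request:
{"method": "step_arm", "body": {
  "rows": [
    [[-1, -0.1, -0.8, 0, 0, 0, 0], [-1, -0.1, -0.8, 0, 0, 0, 0], [-1, -0.1, -0.8, 0, 0, 0, 0], [-1, -0.1, -0.8, 0, 0, 0, 0], [-1, -0.1, -0.8, 0, 0, 0, 0], [-1, 0, 0, 0, 0, 0, 0]]
  ]
}}

```text
clock: 18.98
tool_pos: [0.487, 0.0078, 0.0706]
orientation: [-90.1, -0.0, 83.2]
force: [2.1, 0.7, 5.8]
opening: 0.0003
```

Request:
{"method": "step_arm", "body": {
  "rows": [
    [[-1, -0.1, -0.7, 0, 0, 0, 0], [-1, -0.1, -0.7, 0, 0, 0, 0], [-1, -0.1, -0.7, 0, 0, 0, 0], [-1, 0, 0, 0, 0, 0, 0]]
  ]
}}

```text
clock: 19.48
tool_pos: [0.4818, -0.0137, 0.0693]
orientation: [-89.9, 0.0, 83.1]
force: [-0.1, 0.2, 0.0]
opening: 0.0003
```

Request:
{"method": "step_arm", "body": {
  "rows": [
    [[-1, -0.1, -0.6, 0, 0, 0, 0], [-1, -0.1, -0.6, 0, 0, 0, 0], [-1, 0, 0, 0, 0, 0, 0]]
  ]
}}

```text
clock: 19.85
tool_pos: [0.4806, -0.0252, 0.0697]
orientation: [-90.0, 0.0, 83.1]
force: [-0.2, -0.1, 0.2]
opening: 0.0005
```

The contact force vanished between frame y of about +15 and -6 mm, so the tip is now over the notch near its centre. I'll press the pad down.

Request:
{"method": "step_arm", "body": {
  "rows": [
    [[-1, 0, 0, -0.5, 0, 0, 0], [-1, 0, 0, -0.4, 0, 0, 0], [-1, 0, 0, -0.2, 0, 0, 0], [-1, 0, 0, -0.2, 0, 0, 0], [-1, 0, 0, 0, 0, 0, 0]]
  ]
}}

```text
clock: 20.48
tool_pos: [0.4807, -0.0247, 0.0568]
orientation: [-90.0, 0.0, 83.2]
force: [-1.6, 1.0, 1.5]
opening: 0.0006
```

Request:
{"method": "step_arm", "body": {
  "rows": [
    [[-1, 0, 0, -0.2, 0, 0, 0], [-1, 0, 0, -0.2, 0, 0, 0], [-1, 0, 0, -0.2, 0, 0, 0], [-1, 0, 0, -0.1, 0, 0, 0], [-1, 0, 0, -0.05, 0, 0, 0], [-1, 0, 0, 0, 0, 0, 0]]
  ]
}}

```text
clock: 21.22
tool_pos: [0.4809, -0.0247, 0.0496]
orientation: [-90.0, 0.0, 83.2]
force: [-4.4, 0.6, 7.4]
opening: 0.0004
```

Request:
{"method": "step_arm", "body": {
  "rows": [
    [[-1, 0, 0, -0.05, 0, 0, 0], [-1, 0, 0, 0, 0, 0, 0], [-1, 0, 0, 0, 0, 0, 0]]
  ]
}}

```text
clock: 21.6
tool_pos: [0.481, -0.0248, 0.0495]
orientation: [-90.0, 0.0, 83.2]
force: [-6.2, 0.7, 12.6]
opening: 0.0
```

Request:
{"method": "step_arm", "body": {
  "rows": [
    [[-1, 0, 0, 0.5, 0, 0, 0], [-1, 0, 0, 1, 0, 0, 0], [-1, 0, 0, 2, 0, 0, 0], [-1, 0, 0, 2.5, 0, 0, 0], [-1, 0, 0, 2.5, 0, 0, 0], [-1, 0, 0, 2, 0, 0, 0], [-1, 0, 0, 0, 0, 0, 0], [-1, 0, 0, 0, 0, 0, 0], [-1, 0, 0, 0, 0, 0, 0], [-1, 0, 0, 0, 0, 0, 0], [-1, 0, 0, 0, 0, 0, 0], [-1, 0, 0, 0, 0, 0, 0]]
  ]
}}

```text
clock: 23.1
tool_pos: [0.4809, -0.0247, 0.1537]
orientation: [-90.0, 0.0, 83.2]
force: [0.3, -0.0, -0.3]
opening: 0.0003
```

```bash
python3 - <<'E'
from h import *
o=ctrl.get_obs();print({k:o[k] for k in('clock','force','tool_pos')})
s=ctrl.snapshot('scene');cv2.imwrite('pics/s11.png',s)
a=cv2.convertScaleAbs(s[130:360,80:470],alpha=1.6)
w=ctrl.snapshot('wrist');t=ctrl.snapshot('top')[180:320,190:450]
A=cv2.resize(a,(660,389),interpolation=2)
B=np.hstack([cv2.resize(w,(274,205)),cv2.resize(cv2.convertScaleAbs(t,alpha=1.6),(386,205))])
cv2.imwrite('pics/v11.png',np.vstack([A,B]))
E
```

```text
{'clock': 23.1, 'force': array([ 0.33830272, -0.02761719, -0.34463862]), 'tool_pos': array([ 0.48091095, -0.0247147 ,  0.15373912])}
```

View pics/v11.png

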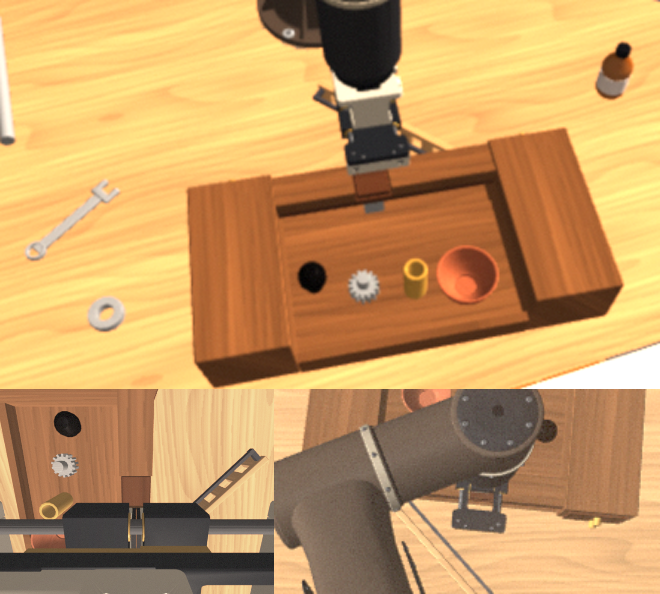

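The gate has swung open: it shows in front of the rail in both the scene and wrist views. The tool is clear, and the parts look unmoved. I'll let it settle, compare the part positions with the first image, then hand in.

Request:
{"method": "step_arm", "body": {
  "rows": [
    [[-1, 0, 0, 1, 0, 0, 0], [-1, 0, 0, 0, 0, 0, 0], [-1, 0, 0, 0, 0, 0, 0], [-1, 0, 0, 0, 0, 0, 0], [-1, 0, 0, 0, 0, 0, 0], [-1, 0, 0, 0, 0, 0, 0], [-1, 0, 0, 0, 0, 0, 0], [-1, 0, 0, 0, 0, 0, 0]]
  ]
}}

```text
clock: 24.25
tool_pos: [0.4809, -0.0247, 0.1638]
orientation: [-90.0, 0.0, 83.2]
force: [0.1, -0.1, 0.4]
opening: 0.0006
```

```bash
python3 - <<'E'
from h import *
a=cv2.imread('pics/scene0.png');b=ctrl.snapshot('scene')
for n,(u,v) in dict(knob=(264,294),pinion=(295,299),sleeve=(325,294),bowl=(356,292),bottle=(444,172),wrench=(123,260),bearing=(143,315)).items():
    t=a[v-18:v+18,u-18:u+18];r=cv2.matchTemplate(b[v-28:v+28,u-28:u+28],t,cv2.TM_CCOEFF_NORMED)
    m=cv2.minMaxLoc(r);print(n,'shift px',m[3][0]-10,m[3][1]-10,round(m[1],3))
o=ctrl.get_obs();print(o['clock'],o['force'],o['tool_pos'])
ctrl.close_job()
E
```

```text
knob shift px 0 0 0.999
pinion shift px 0 0 0.999
sleeve shift px 0 0 0.997
bowl shift px 0 0 0.999
bottle shift px 0 0 1.0
wrench shift px 0 0 0.998
bearing shift px 0 0 0.999
24.3 [-0.87805081  0.53764645 -0.42734096] [ 0.48092084 -0.02471711  0.16384542]
the job is handed in; nothing more can be done
```

The gate is open and the job was handed in at 24.3 s. One height disagreement, described below, could affect how the touch steps are judged.

**What I did:** With the fingers shut, I touched the rail top at frame y of about +0.12 m. I slid along it in contact at about 5 N past y of about +0.055 m. The force dropped to zero between y of about +15 and -6 mm, which was the notch. I pressed the pad at y of about -0.018 m to its stop, with 12.6 N at the end, then lifted clear.

**Last checks:**
- **Gate:** the pictures show it swung open. I did not measure its angle.
- **Pad:** I did not measure whether it came back up. The tool was well clear of it.
- **Parts and tools:** all seven showed zero pixel shift in the scene camera.
- **Contact at the end:** the tool force was only noise.

**The disagreement:** The fingertip met the rail when the reported tool point read z = 0.0706 m, although the rail top is 0.110 m high. The wrist image also put the tips about 40 mm above the reported tool point, and the stop was at the expected depth below the rail top (21 mm). I therefore worked by touch, not by the reported height, and did not find the cause. If the judge takes the grasp point's height from that reading, it would be about 0.09 m during the touches. That is under the 0.1 m asked for in steps 1 and 2.

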